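Hang the bushing tote on the louvred panel

TASK

Lift the grey tote of bushings by its handle over the rail of the empty louvred panel and lower it there, near the middle, so that its lip hooks down behind the rail and press it straight down with about 10 N for half a second so that it sits fully home. Then, still holding it, pull it back towards the front of the panel with about 10 N for half a second to prove that the lip has caught, then let go and leave it hanging with both bushings in it. Never let the tote and the panel bear on each other with more than 20 N, and leave the taken panel, the jar, the spray can and the wrench alone.

Things in the scene. Friction and masses are not known exactly. Their poses are not given: they have to be found in the camera images.
- tote: Loose open grey plastic tote, 100 (x) by 100 (y) by 60 mm high, walls 4 mm, 0.15 to 0.25 kg, standing on the bench. Origin at the centre of its underside, z up; +x is its back, which bears the lip. A 6 mm divider runs across y at x = 0 and carries a raised handle block: 14 mm thick (x), 60 mm long (y), 56 to 100 mm above the underside.
- tote_handle (a point): In the handle block, on the tote's axis, 86 mm above its underside: put the TCP here, fingers closing along the tote's x (the fingertips then just clear the 60 mm rim).
- flange: Flange on the tote's back, 4 mm thick, 80 mm wide (y), whose underside must rest on the rail. Origin on that underside at tote (54.5, 0, 56) mm, midway between the back wall's outer face (tote x = 50) and the lip's inner face (tote x = 59): a 9 mm wide slot, open downwards. Axes as the tote's.
- lip: The lip, fixed to the tote: plate 4 mm thick, 80 mm wide (y), reaching 16 mm below the flange's underside. Origin at its lower edge's centre, tote (61, 0, 40) mm. With the lip over the rail and the tote pushed at the panel, the back wall meets the upper slat and the lip's inner face is then 2 mm behind the rail's back.
- panel: The empty louvred panel, fixed: two 14 mm posts 132 mm apart (y) bearing a stiff metal louvre frame (a rail at the top, two slats below) in front of them. Its height varies by 20 mm. z up, +x away from the front; the tote hangs on the front (-x) side, back to the panel, x axes parallel. Origin between the posts, 170 mm below the rail's top, in the nominal plane of the rail's front.
- rail_top (a point): Nominal middle of the rail's top, 2.5 mm behind its front face. The rail is 5 mm thick, 146 mm long, 20 mm high. The frame is bolted in slots: rail and slats together sit up to 6 mm nearer or farther (panel x) than this, tightly; this point and the panel's pose do not show it. The upper slat, 22 to 70 mm under the rail's top, stands 2 mm proud of the rail's front.
- full_panel: A second panel of the same make with a like tote already fixed on it; leave it alone. Origin and axes as the empty panel's.
- bushing_a: Loose rubber bushing, 32 mm across, 30 mm high, about 45 g, standing in the tote's front compartment. Origin at the centre of its underside.
- bushing_b: The same, in the tote's back compartment.
- jar: Bystander: grey screw-top jar, 80 mm across, 120 mm high. Origin at the centre of its underside.
- spray_can: Bystander: can, 60 mm across, 170 mm high. Origin at the centre of its underside.
- wrench: Bystander: 180 mm steel wrench lying on the bench.
Things that resemble listed ones, but are neither listed nor needed, are in the scene too. What is shaped like the bushing_a but brown or white is not meant.

How it is judged:
On the way, in this order (a step that is already met when the one before it is completed fails the run):
1. the tote's lip is carried over the empty panel's rail: its lower edge is higher than the rail's top and above or behind the rail (x of lip in the frame of rail_top between -0.006 and 0.04 m and y of lip in the frame of rail_top between -0.04 and 0.04 m and z of lip in the frame of rail_top between 0 and 0.08 m), for 0.05 s.
2. with its flange down on the rail, the held tote is pressed home: it bears on the rail with more than 6 N for 0.2 s, without being pulled yet (lip on rail below 5 N) (x of flange in the frame of rail_top between -0.013 and 0.013 m and y of flange in the frame of rail_top between -0.02 and 0.02 m and z of flange in the frame of rail_top between -0.006 and 0.006 m and angle between the x axis of tote and the x axis of panel, either way round below 0.15 rad and angle between tote's own z axis and vertical below 0.15 rad and contact force between flange and panel above 6 N and contact force between lip and panel below 5 N and contact force between the fingers and tote above 1 N), for 0.2 s.
3. with the flange down on the rail, the held tote is pulled back so that the lip bears on the rail with more than 5 N, for 0.3 s (x of flange in the frame of rail_top between -0.013 and 0.013 m and y of flange in the frame of rail_top between -0.02 and 0.02 m and z of flange in the frame of rail_top between -0.006 and 0.006 m and angle between the x axis of tote and the x axis of panel, either way round below 0.15 rad and angle between tote's own z axis and vertical below 0.15 rad and contact force between lip and panel above 5 N and contact force between the fingers and tote above 1 N), for 0.3 s.
At the end, for the whole second after the job is handed in: The tote hangs at rest on the empty panel: flange resting on the rail (within 6 mm of the rail's height, within 13 mm of its nominal place fore and aft), within 20 mm of the rail's middle, within 0.15 rad of square and of upright, both bushings inside it (x of flange in the frame of rail_top between -0.013 and 0.013 m and y of flange in the frame of rail_top between -0.02 and 0.02 m and z of flange in the frame of rail_top between -0.006 and 0.006 m and angle between the x axis of tote and the x axis of panel, either way round below 0.15 rad and angle between tote's own z axis and vertical below 0.15 rad and x of bushing_a in the frame of tote between -0.05 and 0.05 m and y of bushing_a in the frame of tote between -0.05 and 0.05 m and z of bushing_a in the frame of tote between -0.005 and 0.05 m and x of bushing_b in the frame of tote between -0.05 and 0.05 m and y of bushing_b in the frame of tote between -0.05 and 0.05 m and z of bushing_b in the frame of tote between -0.005 and 0.05 m and contact force between flange and panel above 0.3 N and linear speed of tote below 0.02 m/s and angular speed of tote below 0.1 rad/s); the robot touches nothing.
It fails at once if the tote and the empty panel bear on each other with more than 22 N (contact force between tote and panel above 22 N).
It fails at once if the tote is tipped by more than 0.5 rad (angle between tote's own z axis and vertical above 0.5 rad).
It fails at once if the taken panel is struck (more than 3 N) by the tote or the robot (contact force between full_panel and tote above 3 N or contact force between full_panel and the fingers above 3 N or contact force between full_panel and the arm above 3 N).
It fails at once if the jar, the can or the wrench is moved by more than 20 mm (distance of any of jar, spray_can, wrench from where it was at the start of the episode above 0.02 m).
It also fails if it takes over 56 s, if anything falls off the work surface, if the arm or the gripper's body presses on something with over 40 N, if the wrist force passes 120 N, or if a joint passes its speed limit or range.

ROBOT

A 6-joint arm with a two-finger parallel gripper is mounted at the origin on the work surface. World frame = base frame: x ahead of the robot, y to its left, z up, the work surface at z = 0. Lengths are in m, angles in rad, forces in N, time in s.
With the tool pointing down it reaches from about 0.25 to 0.725 m from the base axis. Payload 4 kg.
Tool frame: the origin (TCP) lies between the finger pads, 19 mm behind the fingertips; this is the grasp point; z points along the fingers, y is the line along which they close (so a half turn about z gives the same grasp; the last joint's range is limited). The gripper opens to 85 mm and grips with 20 to 120 N. Pads are 22 mm wide; open, the fingers measure 114 mm over their backs; the gripper's body (76 mm by 85 mm) begins 54 mm behind the grasp point. The pads swing forward as they close: fully open they stand 13 mm farther back than shut.
Start: joints at [-1.104, 0.241, 0.005, 1.335, 0, 1.571], TCP at [0.225, -0.447, 0.25] pointing down, gripper open.
Joint ranges: [-2.72, 2.72], [-1.05, 1.87], [-1.09, 1.28], [-1.99, 2.15], [-1.42, 1.44], [-3.14, 3.14]. Speed limits (rad/s): [2.79, 2.79, 3.14, 3.14, 3.14, 3.14].

INTERFACE

Orientations are given as a unit quaternion [x, y, z, w].
In Python, from workcell import bot gives the robot as it stands. The module is installed in compiled form; this text tells all that it offers.
- The arm moves only by the tool drive_tool, never from a script. Its argument "rows" is a list of rows, each an object of numbers: "dx", "dy", "dz": the shift along the tool's x, y, z in units of 50 mm (1.0 is 50 mm); "wx", "wy", "wz": the turn, a rotation vector about the tool's x, y, z in units of 5 degrees (1.0 is 5 degrees); "hand": the finger opening in mm, from 0 to 85.4. A call has 1 to 20 rows; each row is the pose to reach, as a shift and turn from the pose commanded when the call began, along the tool's axes at that moment; what a row does not reach only later rows make up. A row lasts 1/10 s, in which the tool goes at most 50 mm and 8.59 degrees, less where a joint would pass 70% of its speed; a pose out of reach is approached as far as the arm can. A call with a gripper value outside its range is refused whole. The fingers move at their own pace and stop on an object; the grip force is fixed at half the most. Time passes only in rows, so rows that repeat a pose let the fingers close. It gives the time, the measured TCP pose, the force, the opening and the grip force at its end, in the units of the state.
- bot.get_obs(): the state, without advancing time (a new reading comes with each control period).
- bot.camera(name): name is "side" or "top" or "wrist"; returns the picture (480x640x3 uint8, red, green, blue); there is no depth.
- bot.get_calibration(name): a dict with "vfov" (degrees; the focal length in pixels is half the picture's height over the tangent of half this angle, whatever the lens; pixels are square), "cx", "cy" (the principal point, pixels), "origin" and "rotation" of the camera in the world; the wrist camera has in their place "mount" (4x4, takes a point from camera to tool coordinates, whose origin is the TCP and whose axes are the flange's). Camera axes: x right, y up, looking along -z (the intrinsics and any distortion apply to the point x, -y, -z); pixel columns grow to the right and rows downward; lengths in m; the calibration is good to about 2 mm. The wrist camera is an equidistant fisheye: a pixel r from the principal point sees the ray r / f radians off the axis. A picture is of the moment at which its call begins: read the wrist's pose just before it. get_calibration takes no time and is no camera call.
- bot.job_done(): hands the job in; it is judged then, once.
Trained networks look in the newest picture that a camera, given by its name, has taken for a name from the list of things; names that differ only in an ending like _2 or _b are one class to them, and where a whole thing is asked for, a point or a joint stands for the part that bears it (a point fixed in the world has none). Each returns a list of dicts, best first, with "score" (0 to 1); they miss things now and then, are a little off and sometimes report something else, mostly with a low value. They report only what shows in the picture. A call takes as long as a camera call. They do not tell look-alikes from the thing itself.
- bot.look_for(camera, thing): "extent" ([centre column, centre row, width, height] in pixels, round what is visible of it).
- bot.outline_of(camera, thing): "region" (480x640 bool, what is visible of it) and "extent" ([centre column, centre row, width, height] in pixels, round what is visible of it).
The state is a dict: "clock": time; "joint_pos": joint angles; "joint_vel": joint speeds; "tau": joint torques, N m; "eef_pos": TCP position; "tool_rot": TCP orientation; "ft_force": force on the tool from outside, world axes, zero at the start; "ft_torque": the same for the moment, N m; "grip_width": finger opening in m; "grasp_force": force on a finger pad.
Only numpy, scipy, OpenCV 4.12 (cv2) and the standard library are available. Lean on these libraries where they do the work, as an engineer would, in place of code of your own. Each camera call takes 0.05 s, during which the arm holds its last target. There are 200 camera calls.

## Working session

There is one attempt and no reset: what is moved stays moved. The work goes in short steps, Python scripts to look and compute and a tool call to move; the robot and the scene stay as the last step left them, time stands still between calls to the robot, and variables do not carry over. Pictures are saved under pics/ and viewed, at most 10 in all, crops included, and the job is handed in when it is done.

Besides the shell and the picture viewer there is one more tool, called after "Request:" in YAML: its name, and indented under it one key for each argument. drive_tool: Moves the arm, as the interface text tells. Its arguments: {"type":"object","properties":{"rows":{"type":"array","items":{"type":"object","properties":{"dx":{"type":"number"},"dy":{"type":"number"},"dz":{"type":"number"},"wx":{"type":"number"},"wy":{"type":"number"},"wz":{"type":"number"},"hand":{"type":"number"}}}}},"required":["rows"]}

```bash
mkdir -p pics
cat > h.py <<'E'
import numpy as np, cv2
from scipy.spatial.transform import Rotation as R
from workcell import bot
def snap(c,n):
    p=bot.camera(c); cv2.imwrite('pics/'+n+'.png',p[:,:,::-1]); return p
def ray(c,u,v,obs=None):
    k=bot.get_calibration(c); f=240/np.tan(np.radians(k['vfov'])/2)
    a=np.array([(u-k['cx'])/f,-(v-k['cy'])/f,-1.])
    if c=='wrist':
        o=obs; r=np.hypot(a[0],a[1]); a=np.array([a[0]/r*np.sin(r),a[1]/r*np.sin(r),-np.cos(r)]) if r>0 else a
        M=np.array(k['mount']); T=R.from_quat(o['tool_rot'])
        return T.apply(M[:3,3])+o['eef_pos'], T.apply(M[:3,:3]@a)
    return np.array(k['origin']),np.array(k['rotation'])@a
def atz(c,u,v,z,obs=None):
    o,d=ray(c,u,v,obs); return o+d*(z-o[2])/d[2]
def proj(c,P,obs=None):
    k=bot.get_calibration(c); f=240/np.tan(np.radians(k['vfov'])/2); P=np.atleast_2d(P)
    if c=='wrist':
        M=np.array(k['mount']); T=R.from_quat(obs['tool_rot']); q=T.inv().apply(P-obs['eef_pos']); q=(q-M[:3,3])@M[:3,:3]
        r=np.hypot(q[:,0],q[:,1]); t=np.arctan2(r,-q[:,2]); return np.c_[k['cx']+f*t*q[:,0]/r,k['cy']-f*t*q[:,1]/r]
    q=(P-np.array(k['origin']))@np.array(k['rotation'])
    return np.c_[k['cx']-f*q[:,0]/q[:,2],k['cy']+f*q[:,1]/q[:,2]]
E
python3 - <<'E'
from h import *
o=bot.get_obs();print(o)
for c in('top','side'):
    snap(c,c+'0'); print(c,bot.get_calibration(c))
    for t in('tote','tote_handle','panel','full_panel','bushing_a','jar','spray_can','wrench'):
        print(t,[(round(x['score'],2),np.round(x['extent']).tolist()) for x in bot.look_for(c,t)])
E
```

```text
{'clock': 0.0, 'joint_pos': array([-1.10399348e+00,  2.41442450e-01,  3.67974360e-03,  1.33520026e+00,
        1.16768421e-05,  1.57080039e+00]), 'joint_vel': array([ 0.00132341,  0.00023925,  0.00245304, -0.00052353, -0.0003656 ,
       -0.00017388]), 'tau': array([ 7.53433997e-04, -3.72318578e+01,  2.52408582e+01,  1.68231520e-02,
        1.59944721e-04,  8.95713413e-06]), 'eef_pos': array([ 0.22474335, -0.44595593,  0.24908123]), 'tool_rot': array([ 9.72885217e-01,  2.31285930e-01, -2.44880670e-04, -1.05529457e-03]), 'ft_force': array([-0.0352876 , -0.00711051, -1.18929427]), 'ft_torque': array([-0.00016935, -0.00337997,  0.03397335]), 'grasp_force': 0.0, 'grip_width': 0.0851910196263005}
top {'vfov': 56.52881503900128, 'cx': 320.94859317476454, 'cy': 244.40074946455823, 'origin': array([0.34545132, 0.01490822, 1.13501946]), 'rotation': array([ 0.0364518 , -0.05191769, -0.69838695,  0.71290356])}
tote [(0.87, [257.0, 252.0, 49.0, 46.0]), (0.73, [373.0, 152.0, 67.0, 37.0])]
tote_handle [(0.76, [258.0, 249.0, 40.0, 47.0])]
panel []
full_panel [(0.92, [270.0, 178.0, 69.0, 71.0])]
bus
[... 336 characters left out ...]
 0.9084162 ]), 'rotation': array([-0.06591579,  0.42924224,  0.88679336, -0.15812573])}
tote []
tote_handle [(0.89, [326.0, 313.0, 71.0, 64.0])]
panel [(0.88, [267.0, 187.0, 31.0, 75.0])]
full_panel [(0.75, [247.0, 260.0, 88.0, 98.0])]
bushing_a [(0.85, [378.0, 326.0, 14.0, 23.0]), (0.73, [364.0, 292.0, 18.0, 20.0]), (0.72, [341.0, 317.0, 11.0, 17.0]), (0.72, [238.0, 395.0, 48.0, 82.0]), (0.48, [317.0, 312.0, 11.0, 18.0]), (0.47, [301.0, 299.0, 14.0, 28.0])]
jar [(0.6, [240.0, 396.0, 50.0, 80.0]), (0.54, [267.0, 187.0, 30.0, 74.0])]
spray_can [(0.7, [369.0, 147.0, 25.0, 58.0]), (0.66, [317.0, 312.0, 11.0, 15.0])]
wrench [(0.61, [462.0, 214.0, 64.0, 24.0]), (0.28, [268.0, 187.0, 28.0, 76.0])]
```

View pics/top0.png

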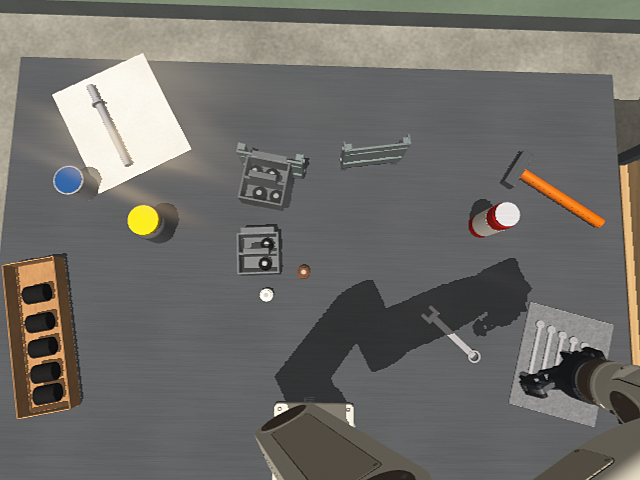

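View pics/side0.png

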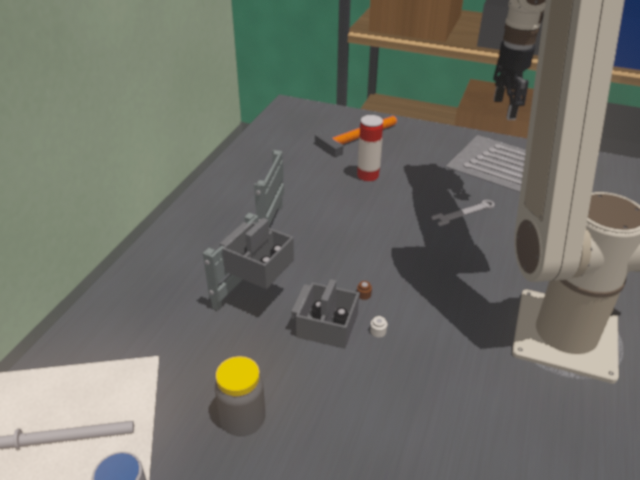

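The top view shows the tote at about (258,250), its lip facing up the picture. The empty panel is at (375,152) and the taken one at (270,178). The side view agrees.

```bash
sed -i "s/np.array(k\['rotation'\])/R.from_quat(k['rotation']).as_matrix()/g" h.py
python3 - <<'E'
from h import *
p=bot.camera('top')
cr=cv2.resize(p[115:305,225:425],None,fx=4,fy=4,interpolation=cv2.INTER_CUBIC)[:600]
cv2.imwrite('pics/crop1.png',cv2.resize(p[125:285,228:420],None,fx=4,fy=3.75,interpolation=cv2.INTER_CUBIC)[:,:,::-1])
print(atz('top',257,252,.06), [atz('top',u,v,.17) for u,v in((341,152),(409,140))])
r=bot.outline_of('top','tote')
for x in r:
    ys,xs=np.nonzero(x['region']); print(x['score'],cv2.minAreaRect(np.c_[xs,ys].astype(np.float32)))
p=bot.camera('side'); cv2.imwrite('pics/crop2.png',cv2.resize(p[140:350,190:390],None,fx=2.8,fy=2.8,interpolation=cv2.INTER_CUBIC)[:,:,::-1])
E
```

```text
[0.45896233 0.14670229 0.06      ] [array([ 0.67654109, -0.04600287,  0.17      ]), array([ 0.70870099, -0.19918272,  0.17      ])]
0.62 ((257.5, 251.0), (48.0, 43.0), 90.0)
```

View pics/crop1.png

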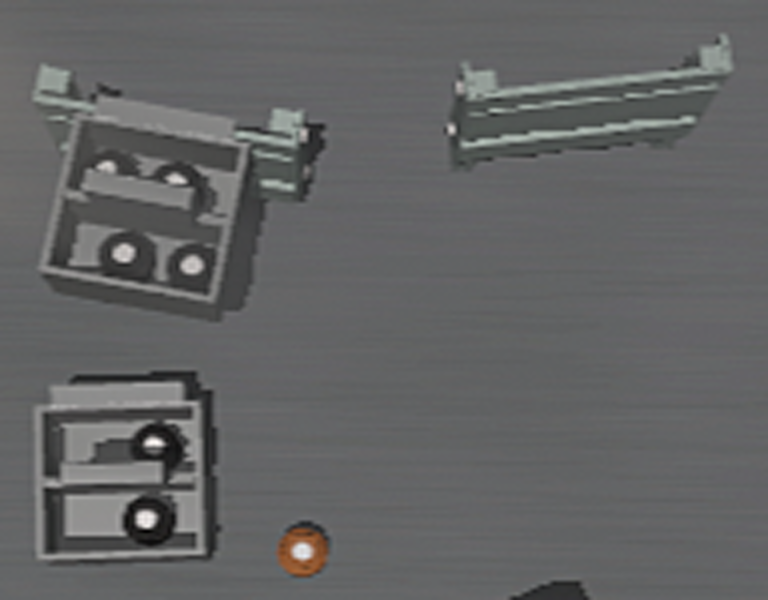

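View pics/crop2.png

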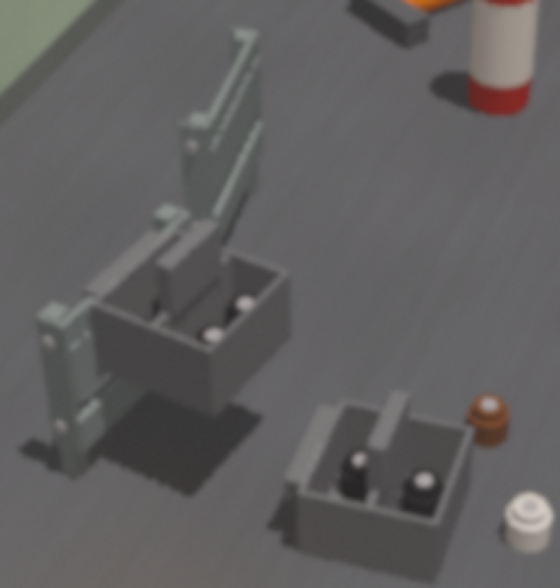

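```bash
cat >> h.py <<'E'
def go(xyz,yaw):
    "units for a tool-down pose with tool x at yaw"
    o=bot.get_obs(); T=R.from_quat(o['tool_rot']); G=R.from_euler('z',yaw)*R.from_euler('x',np.pi)
    d=T.inv().apply(np.array(xyz)-o['eef_pos'])/.05; w=np.degrees((T.inv()*G).as_rotvec())/5
    print('d',d.round(3),'w',w.round(2),'rows',np.abs(np.linalg.norm(d)).round(1),(np.linalg.norm(w)*5/8.59).round(1))
E
python3 - <<'E'
from h import *
k=bot.get_calibration('wrist');print(k)
for u,v in((236.8,233),(281,233),(238,274.3),(280,273),(259,253.3)): print(atz('top',u,v,.06).round(4))
for u,v in((62/4+228,475/3.75+125),(165/4+228,474/3.75+125)): print('h',atz('top',u,v,.1).round(4))
go([.5,.0,.40],np.pi/2); go([.50,-.10,.38],np.pi/2)
E
```

```text
{'vfov': 65.70646984690485, 'cx': 316.60964597219623, 'cy': 234.04057774274062, 'mount': array([[ 9.70845036e-04,  9.62559537e-01,  2.71068617e-01,
         6.85987401e-02],
       [ 9.99999495e-01, -1.00452124e-03, -1.45094145e-05,
        -7.57692339e-04],
       [ 2.58328008e-04,  2.71068494e-01, -9.62560027e-01,
        -1.22661356e-01],
       [ 0.00000000e+00,  0.00000000e+00,  0.00000000e+00,
         1.00000000e+00]])}
[0.5042 0.1972 0.06  ]
[0.5066 0.0903 0.06  ]
[0.4042 0.1901 0.06  ]
[0.4094 0.0897 0.06  ]
[0.4559 0.1418 0.06  ]
h [0.4548 0.1731 0.1   ]
h [0.4568 0.1134 0.1   ]
d [ 8.93  -5.499 -3.   ] w [  0.     0.   -12.65] rows 10.9 7.4
d [ 8.03  -3.713 -2.6  ] w [  0.     0.   -12.65] rows 9.2 7.4
```

Run:
```python
from h import *
go([.57,-.10,.36],np.pi/2)
```

```text
d [ 9.28  -3.083 -2.2  ] w [  0.     0.   -12.65] rows 10.0 7.4
```

Request:
drive_tool:
  rows:
    - {"dz": -1}
    - {"dz": -2.2}
    - {"dx": 0.9, "dy": -0.3, "dz": -2.2, "wz": -1.5}
    - {"dx": 1.8, "dy": -0.6, "dz": -2.2, "wz": -3}
    - {"dx": 2.7, "dy": -0.9, "dz": -2.2, "wz": -4.5}
    - {"dx": 3.6, "dy": -1.2, "dz": -2.2, "wz": -6}
    - {"dx": 4.5, "dy": -1.5, "dz": -2.2, "wz": -7.5}
    - {"dx": 5.4, "dy": -1.8, "dz": -2.2, "wz": -9}
    - {"dx": 6.3, "dy": -2.1, "dz": -2.2, "wz": -10.5}
    - {"dx": 7.2, "dy": -2.4, "dz": -2.2, "wz": -12}
    - {"dx": 8.1, "dy": -2.7, "dz": -2.2, "wz": -12.65}
    - {"dx": 9.0, "dy": -3.0, "dz": -2.2, "wz": -12.65}
    - {"dx": 9.28, "dy": -3.08, "dz": -2.2, "wz": -12.65}
    - {"dx": 9.28, "dy": -3.08, "dz": -2.2, "wz": -12.65}
    - {"dx": 9.28, "dy": -3.08, "dz": -2.2, "wz": -12.65}

```text
invalid input at $.rows[0]: expected keys dx, dy, dz, wx, wy, wz, hand
```

Run:
```python
from h import *
o=bot.get_obs();print(o['eef_pos'],o['tool_rot'],o['clock'],o['joint_pos'])
snap('wrist','w1')
for t in('panel','full_panel','tote'): print(t,[(round(x['score'],2),np.round(x['extent']).tolist()) for x in bot.look_for('wrist',t)])
```

```text
[ 0.22501423 -0.44650795  0.25001254] [ 9.72880984e-01  2.31306269e-01 -3.82997318e-06  7.50827721e-06] 1.05 [-1.10399366e+00  2.40587147e-01  4.99908020e-03  1.33519542e+00
 -1.09251561e-05  1.57075869e+00]
panel []
full_panel []
tote []
```

View pics/w1.png

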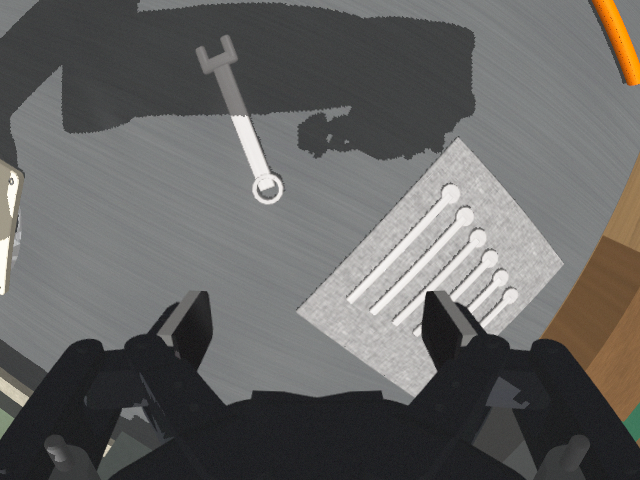

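The move was refused because every row needs all the keys. The picture shows only the start pose: wrench at (240,110) and the fingers across the lower half. I'll place the TCP so the panel lies in the upper half.

Request:
drive_tool:
  rows:
    - {"dx": 0, "dy": 0, "dz": -1, "wx": 0, "wy": 0, "wz": 0, "hand": 85}
    - {"dx": 0, "dy": 0, "dz": -2.2, "wx": 0, "wy": 0, "wz": 0, "hand": 85}
    - {"dx": 0.9, "dy": -0.2, "dz": -2.2, "wx": 0, "wy": 0, "wz": -1.5, "hand": 85}
    - {"dx": 1.8, "dy": -0.4, "dz": -2.2, "wx": 0, "wy": 0, "wz": -3, "hand": 85}
    - {"dx": 2.7, "dy": -0.5, "dz": -2.2, "wx": 0, "wy": 0, "wz": -4.5, "hand": 85}
    - {"dx": 3.6, "dy": -0.7, "dz": -2.2, "wx": 0, "wy": 0, "wz": -6, "hand": 85}
    - {"dx": 4.5, "dy": -0.9, "dz": -2.2, "wx": 0, "wy": 0, "wz": -7.5, "hand": 85}
    - {"dx": 5.4, "dy": -1.0, "dz": -2.2, "wx": 0, "wy": 0, "wz": -9, "hand": 85}
    - {"dx": 6.3, "dy": -1.2, "dz": -2.2, "wx": 0, "wy": 0, "wz": -10.5, "hand": 85}
    - {"dx": 7.2, "dy": -1.4, "dz": -2.2, "wx": 0, "wy": 0, "wz": -12, "hand": 85}
    - {"dx": 8.1, "dy": -1.5, "dz": -2.2, "wx": 0, "wy": 0, "wz": -12.65, "hand": 85}
    - {"dx": 8.4, "dy": -1.5, "dz": -2.2, "wx": 0, "wy": 0, "wz": -12.65, "hand": 85}
    - {"dx": 8.4, "dy": -1.5, "dz": -2.2, "wx": 0, "wy": 0, "wz": -12.65, "hand": 85}
    - {"dx": 8.4, "dy": -1.5, "dz": -2.2, "wx": 0, "wy": 0, "wz": -12.65, "hand": 85}

```text
clock: 2.65
eef_pos: [0.5661, -0.1905, 0.3596]
tool_rot: [0.707, 0.707, -0.0, -0.0]
ft_force: [-0.1, -0.7, -0.2]
grip_width: 0.0854
grasp_force: 0.0
```

Run:
```python
from h import *
o=bot.get_obs();print(o['eef_pos'],o['tool_rot'],o['clock'],o['joint_pos'])
snap('wrist','w2'); np.save('w2.npy',np.r_[o['eef_pos'],o['tool_rot']])
for t in('panel','full_panel','tote'): print(t,[(round(x['score'],2),np.round(x['extent']).tolist()) for x in bot.look_for('wrist',t)])
```

```text
[ 0.56611513 -0.19052642  0.35957288] [ 7.06992735e-01  7.07220568e-01 -4.30219633e-04 -3.95996009e-04] 2.65 [-3.24443795e-01  4.41388637e-01  5.72369270e-01  1.70286895e+00
 -4.18529230e-04  1.24603056e+00]
panel [(0.8, [443.0, 146.0, 74.0, 162.0])]
full_panel [(0.69, [400.0, 8.0, 26.0, 16.0])]
tote []
```

View pics/w2.png

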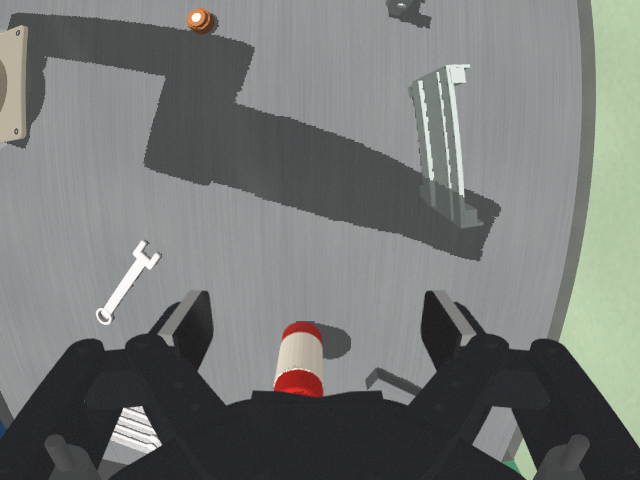

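The panel shows at (443,146), its rail running from about (455,70) to (470,222). I need an enlargement.

Run:
```python
import cv2
p=cv2.imread('pics/w2.png')[58:238,395:505]; a=cv2.resize(p[:90],None,fx=5.4,fy=5.4,interpolation=cv2.INTER_CUBIC); b=cv2.resize(p[90:],None,fx=5.4,fy=5.4,interpolation=cv2.INTER_CUBIC)
import numpy as np
m=np.hstack([a,b]); m=cv2.resize(m,(800,int(m.shape[0]*800/m.shape[1]))); print(m.shape); cv2.imwrite('pics/w2c.png',m)
```

```text
(327, 800, 3)
```

View pics/w2c.png

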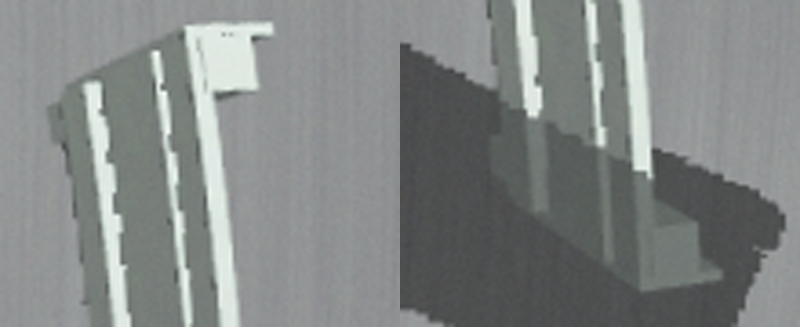

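The light strip at the right is the rail's top. Its front corners in the wrist picture are about (446,66) and (460.5,227.5), its back corners about (451,66) and (464.6,227).

Run:
```python
from h import *
w=np.load('w2.npy'); o=dict(eef_pos=w[:3],tool_rot=w[3:])
for z in(.15,.16,.17,.18,.19):
    P=[atz('wrist',u,v,z,o) for u,v in((445.9,66.3),(451.1,66.3),(460.5,227.5),(464.6,227))]
    d=P[0]-P[2]; mid=np.mean(P,0)
    print(z,'len',np.linalg.norm(d).round(4),'thick',(P[1]-P[0])[0].round(4),(P[3]-P[2])[0].round(4),'yaw',np.arctan2(-d[0],d[1]).round(3),'mid',mid.round(4))
    q=proj('top',P); print('  crop1', ((q-[228,125])*[4,3.75]).round(0).tolist(), 'side',proj('side',P).round(0).tolist())
    q=proj('side',P); print('  crop2', ((q-[190,140])*2.8).round(0).tolist())
```

```text
0.15 len 0.1541 thick 0.0052 0.0044 yaw 0.144 mid [ 0.6968 -0.1313  0.15  ]
  crop1 [[466.0, 102.0], [465.0, 93.0], [731.0, 73.0], [730.0, 66.0]] side [[263.0, 188.0], [260.0, 188.0], [281.0, 153.0], [279.0, 153.0]]
  crop2 [[204.0, 135.0], [197.0, 134.0], [255.0, 37.0], [250.0, 37.0]]
0.16 len 0.1495 thick 0.005 0.0042 yaw 0.144 mid [ 0.6929 -0.131   0.16  ]
  crop1 [[471.0, 102.0], [470.0, 94.0], [731.0, 74.0], [730.0, 67.0]] side [[264.0, 184.0], [262.0, 184.0], [282.0, 151.0], [280.0, 150.0]]
  crop2 [[208.0, 124.0], [202.0, 123.0], [258.0, 30.0], [253.0, 29.0]]
0.17 len 0.1448 thick 0.0049 0.0041 yaw 0.144 mid [ 0.6889 -0.1307  0.17  ]
  crop1 [[476.0, 102.0], [475.0, 94.0], [730.0, 75.0], [729.0, 68.0]] side [[266.0, 180.0], [264.0, 180.0], [283.0, 148.0], [281.0, 148.0]]
  crop2 [[213.0, 113.0], [207.0, 112.0], [261.0, 22.0], [256.0, 21.0]]
0.18 len 0.1402 thick 0.0047 0.004 yaw 0.144 mid [ 0.685  -0.1304  0.18  ]
  crop1 [[481.0, 102.0], [480.0, 95.0], [730.0, 76.0], [729.0, 69.0]] side [[268.0, 176.0], [266.0, 176.0], [284.0, 145.0], [283.0, 145.0]]
  crop2 [[217.0, 102.0], [212.0, 101.0], [264.0, 14.0], [259.0, 13.0]]
0.19 len 0.1356 thick 0.0045 0.0038 yaw 0.144 mid [ 0.681  -0.1301  0.19  ]
  crop1 [[486.0, 103.0], [485.0, 95.0], [729.0, 77.0], [728.0, 71.0]] side [[269.0, 172.0], [267.0, 172.0], [285.0, 142.0], [284.0, 142.0]]
  crop2 [[222.0, 91.0], [216.0, 90.0], [267.0, 6.0], [262.0, 5.0]]
```

Taking rail top as about (0.691, −0.131, 0.163), yaw 0.144. Next stop is short of the tote, for a close look.

Run:
```python
from h import *
go([.456,.05,.28],np.pi/2+.033)
```

```text
d [ 4.827 -2.198  1.61 ] w [ 0.01  0.   -0.4 ] rows 5.5 0.2
```

Request:
drive_tool:
  rows:
    - {"dx": 0.8, "dy": -0.4, "dz": 0.3, "wx": 0, "wy": 0, "wz": -0.4, "hand": 60}
    - {"dx": 1.6, "dy": -0.8, "dz": 0.5, "wx": 0, "wy": 0, "wz": -0.4, "hand": 60}
    - {"dx": 2.4, "dy": -1.1, "dz": 0.8, "wx": 0, "wy": 0, "wz": -0.4, "hand": 60}
    - {"dx": 3.2, "dy": -1.5, "dz": 1.1, "wx": 0, "wy": 0, "wz": -0.4, "hand": 60}
    - {"dx": 4, "dy": -1.9, "dz": 1.4, "wx": 0, "wy": 0, "wz": -0.4, "hand": 60}
    - {"dx": 4.8, "dy": -2.2, "dz": 1.6, "wx": 0, "wy": 0, "wz": -0.4, "hand": 60}
    - {"dx": 4.8, "dy": -2.2, "dz": 1.6, "wx": 0, "wy": 0, "wz": -0.4, "hand": 60}
    - {"dx": 4.8, "dy": -2.2, "dz": 1.6, "wx": 0, "wy": 0, "wz": -0.4, "hand": 60}
    - {"dx": 4.8, "dy": -2.2, "dz": 1.6, "wx": 0, "wy": 0, "wz": -0.4, "hand": 60}

```text
clock: 3.75
eef_pos: [0.4569, 0.0485, 0.2808]
tool_rot: [0.695, 0.719, 0.001, 0.001]
ft_force: [0.4, -0.3, 1.1]
grip_width: 0.0599
grasp_force: 0.0
```

Run:
```python
from h import *
o=bot.get_obs();print(o['eef_pos'],o['tool_rot'],o['grip_width'])
p=snap('wrist','w3'); np.save('w3.npy',np.r_[o['eef_pos'],o['tool_rot']])
for t in('tote','tote_handle','bushing_a'): print(t,[(round(x['score'],2),np.round(x['extent']).tolist()) for x in bot.look_for('wrist',t)])
# overlay prediction
c,s=np.cos(.033),np.sin(.033)
def W(x,y,z): return [.4558+c*x-s*y,.1433+s*x+c*y,z]
img=p[:,:,::-1].copy()
for pts,col in(([W(a*.05,b*.05,.06) for a,b in((1,1),(1,-1),(-1,-1),(-1,1))],(0,0,255)),([W(a*.007,b*.03,.1) for a,b in((1,1),(1,-1),(-1,-1),(-1,1))],(0,255,0))):
    cv2.polylines(img,[np.round(proj('wrist',pts,o)*4).astype(np.int32)],True,col,1,cv2.LINE_AA,2)
cv2.imwrite('pics/w3o.png',img[:400])
```

```text
[0.45685533 0.04848365 0.28076707] [6.95244509e-01 7.18772738e-01 5.46375258e-04 7.24641505e-04] 0.05991778342333715
tote [(0.81, [325.0, 104.0, 121.0, 110.0])]
tote_handle [(0.87, [326.0, 104.0, 125.0, 112.0])]
bushing_a [(0.92, [297.0, 119.0, 31.0, 35.0]), (0.78, [277.0, 212.0, 32.0, 33.0]), (0.69, [344.0, 129.0, 34.0, 32.0]), (0.63, [223.0, 127.0, 31.0, 33.0])]
```

View pics/w3o.png

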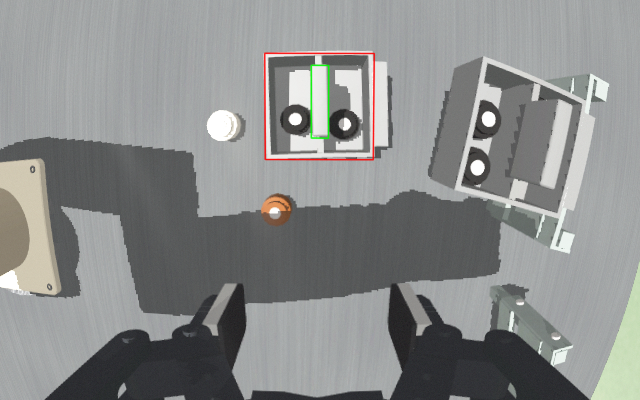

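The predicted outline lies right on the tote at (320,105), so the estimate holds.

Run:
```python
from h import *
go([.4558,.1433,.086],np.pi/2+.033)
```

```text
d [1.899 0.037 3.885] w [ 0.01  0.   -0.01] rows 4.3 0.0
```

Request:
drive_tool:
  rows:
    - {"dx": 0.6, "dy": 0.03, "dz": 0.3, "wx": 0, "wy": 0, "wz": 0, "hand": 60}
    - {"dx": 1.3, "dy": 0.03, "dz": 0.8, "wx": 0, "wy": 0, "wz": 0, "hand": 60}
    - {"dx": 1.9, "dy": 0.03, "dz": 1.4, "wx": 0, "wy": 0, "wz": 0, "hand": 60}
    - {"dx": 1.9, "dy": 0.03, "dz": 2.0, "wx": 0, "wy": 0, "wz": 0, "hand": 60}
    - {"dx": 1.9, "dy": 0.03, "dz": 2.6, "wx": 0, "wy": 0, "wz": 0, "hand": 60}
    - {"dx": 1.9, "dy": 0.03, "dz": 3.2, "wx": 0, "wy": 0, "wz": 0, "hand": 60}
    - {"dx": 1.9, "dy": 0.03, "dz": 3.6, "wx": 0, "wy": 0, "wz": 0, "hand": 60}
    - {"dx": 1.9, "dy": 0.03, "dz": 3.88, "wx": 0, "wy": 0, "wz": 0, "hand": 60}
    - {"dx": 1.9, "dy": 0.03, "dz": 3.88, "wx": 0, "wy": 0, "wz": 0, "hand": 60}
    - {"dx": 1.9, "dy": 0.03, "dz": 3.88, "wx": 0, "wy": 0, "wz": 0, "hand": 30}
    - {"dx": 1.9, "dy": 0.03, "dz": 3.88, "wx": 0, "wy": 0, "wz": 0, "hand": 20}
    - {"dx": 1.9, "dy": 0.03, "dz": 3.88, "wx": 0, "wy": 0, "wz": 0, "hand": 15}
    - {"dx": 1.9, "dy": 0.03, "dz": 3.88, "wx": 0, "wy": 0, "wz": 0, "hand": 5}
    - {"dx": 1.9, "dy": 0.03, "dz": 3.88, "wx": 0, "wy": 0, "wz": 0, "hand": 5}
    - {"dx": 1.9, "dy": 0.03, "dz": 3.88, "wx": 0, "wy": 0, "wz": 0, "hand": 5}
    - {"dx": 1.9, "dy": 0.03, "dz": 3.88, "wx": 0, "wy": 0, "wz": 0, "hand": 5}

```text
clock: 5.55
eef_pos: [0.4557, 0.1447, 0.087]
tool_rot: [0.695, 0.719, 0.001, 0.001]
ft_force: [1.7, -1.2, 5.6]
grip_width: 0.013
grasp_force: 60.8
```

Request:
drive_tool:
  rows:
    - {"dx": 0, "dy": 0, "dz": -0.2, "wx": 0, "wy": 0, "wz": 0, "hand": 5}
    - {"dx": 0, "dy": 0, "dz": -0.6, "wx": 0, "wy": 0, "wz": 0, "hand": 5}
    - {"dx": 0, "dy": 0, "dz": -1.1, "wx": 0, "wy": 0, "wz": 0, "hand": 5}
    - {"dx": 0, "dy": 0, "dz": -1.6, "wx": 0, "wy": 0, "wz": 0, "hand": 5}
    - {"dx": 0, "dy": 0, "dz": -2.1, "wx": 0, "wy": 0, "wz": 0, "hand": 5}
    - {"dx": 0, "dy": 0, "dz": -2.6, "wx": 0, "wy": 0, "wz": 0, "hand": 5}
    - {"dx": 0, "dy": 0, "dz": -3.0, "wx": 0, "wy": 0, "wz": 0, "hand": 5}
    - {"dx": 0, "dy": 0, "dz": -3.3, "wx": 0, "wy": 0, "wz": 0, "hand": 5}
    - {"dx": 0, "dy": 0, "dz": -3.3, "wx": 0, "wy": 0, "wz": 0, "hand": 5}
    - {"dx": 0, "dy": 0, "dz": -3.3, "wx": 0, "wy": 0, "wz": 0, "hand": 5}

```text
clock: 6.55
eef_pos: [0.4538, 0.1444, 0.2503]
tool_rot: [0.695, 0.719, -0.001, -0.0]
ft_force: [-0.6, -0.3, -3.9]
grip_width: 0.0134
grasp_force: 59.6
```

Run:
```python
from h import *
go([.456,-.141,.25],np.pi/2+.144);go([.612,-.141,.25],np.pi/2+.144)
```

```text
d [-5.706 -0.155  0.008] w [-0.02  0.   -1.25] rows 5.7 0.7
d [-5.815e+00  2.963e+00  3.000e-03] w [-0.02  0.   -1.25] rows 6.5 0.7
```

Request:
drive_tool:
  rows:
    - {"dx": -0.3, "dy": 0, "dz": 0, "wx": 0, "wy": 0, "wz": -0.1, "hand": 5}
    - {"dx": -0.8, "dy": 0, "dz": 0, "wx": 0, "wy": 0, "wz": -0.2, "hand": 5}
    - {"dx": -1.4, "dy": 0, "dz": 0, "wx": 0, "wy": 0, "wz": -0.4, "hand": 5}
    - {"dx": -2.1, "dy": 0, "dz": 0, "wx": 0, "wy": 0, "wz": -0.6, "hand": 5}
    - {"dx": -2.8, "dy": 0.1, "dz": 0, "wx": 0, "wy": 0, "wz": -0.8, "hand": 5}
    - {"dx": -3.5, "dy": 0.3, "dz": 0, "wx": 0, "wy": 0, "wz": -1.0, "hand": 5}
    - {"dx": -4.2, "dy": 0.7, "dz": 0, "wx": 0, "wy": 0, "wz": -1.15, "hand": 5}
    - {"dx": -4.8, "dy": 1.2, "dz": 0, "wx": 0, "wy": 0, "wz": -1.25, "hand": 5}
    - {"dx": -5.3, "dy": 1.7, "dz": 0, "wx": 0, "wy": 0, "wz": -1.25, "hand": 5}
    - {"dx": -5.6, "dy": 2.2, "dz": 0, "wx": 0, "wy": 0, "wz": -1.25, "hand": 5}
    - {"dx": -5.75, "dy": 2.6, "dz": 0, "wx": 0, "wy": 0, "wz": -1.25, "hand": 5}
    - {"dx": -5.8, "dy": 2.85, "dz": 0, "wx": 0, "wy": 0, "wz": -1.25, "hand": 5}
    - {"dx": -5.8, "dy": 2.96, "dz": 0, "wx": 0, "wy": 0, "wz": -1.25, "hand": 5}
    - {"dx": -5.8, "dy": 2.96, "dz": 0, "wx": 0, "wy": 0, "wz": -1.25, "hand": 5}
    - {"dx": -5.8, "dy": 2.96, "dz": 0, "wx": 0, "wy": 0, "wz": -1.25, "hand": 5}
    - {"dx": -5.8, "dy": 2.96, "dz": 0, "wx": 0, "wy": 0, "wz": -1.25, "hand": 5}

```text
clock: 8.15
eef_pos: [0.6118, -0.1398, 0.251]
tool_rot: [0.654, 0.756, -0.0, -0.0]
ft_force: [0.2, -0.5, -3.1]
grip_width: 0.0129
grasp_force: 59.6
```

Run:
```python
from h import *
o=bot.get_obs();print(o['eef_pos'],o['tool_rot'],o['ft_force'],o['joint_pos'])
p=snap('wrist','w4'); np.save('w4.npy',np.r_[o['eef_pos'],o['tool_rot']])
img=p[:,:,::-1].copy()
c,s=np.cos(.144),np.sin(.144); W=lambda x,y,z:[.691+c*x-s*y,-.131+s*x+c*y,z]
for z,col in((.163,(0,0,255)),):
    cv2.polylines(img,[np.round(proj('wrist',[W(a*.0025,b*.073,z) for a,b in((1,1),(1,-1),(-1,-1),(-1,1))],o)*4).astype(np.int32)],True,col,1,cv2.LINE_AA,2)
cr=img[60:360,300:640]; cv2.imwrite('pics/w4o.png',cv2.resize(cr,None,fx=2,fy=2,interpolation=cv2.INTER_CUBIC))
```

```text
[ 0.61176069 -0.13979788  0.25097487] [ 6.54303907e-01  7.56231583e-01 -2.30982581e-04 -3.70264336e-04] [ 0.17703595 -0.54493574 -3.1234126 ] [-2.24632339e-01  5.03485496e-01  3.91961380e-01  1.46014293e+00
 -6.02884382e-05  1.20189141e+00]
```

View pics/w4o.png

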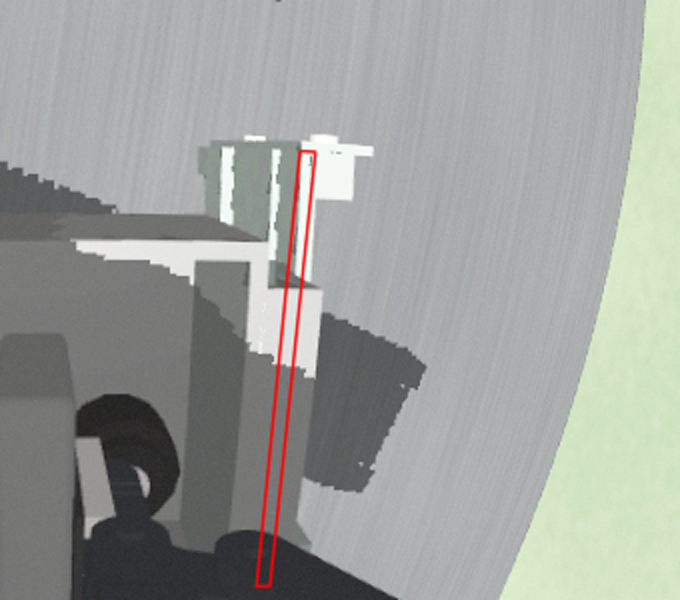

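The held tote's lip ends at about (322,290) in the crop. The rail strip beside it stands 1–3 px right of my red prediction, so I'll measure it numerically.

Run:
```python
from h import *
g=cv2.imread('pics/w4.png',0)
for v in range(128,206,4): print(v,' '.join('%3d'%x for x in g[v,428:470]))
```

```text
128 255 253 251 244 223 169 175 176 180 174 169 177 181 178 174 175 176 179 176 179 178 176 174 174 178 177 177 221 241 249 252 253 254 254 254 253 251 249 243 234 221 189
132 142 149 145 146 145 144 145 143 144 149 144 143 143 146 146 145 145 144 147 147 144 123 164 240 246 246 246 246 246 246 247 246 246 246 246 246 247 246 246 247 247 247
136 148 145 144 144 145 147 146 150 227 247 248 247 193 148 148 148 148 148 147 147 144 146 165 247 248 248 246 241 227 247 247 247 247 247 246 246 246 223 205 246 182 169
140 152 142 145 146 145 143 147 163 227 248 247 223 145 149 150 149 146 146 147 147 146 144 196 243 246 247 246 138 234 246 247 246 246 246 247 246 247 246 246 247 246 247
144 148 145 145 146 145 144 146 170 229 248 239 147 147 147 148 148 146 145 146 146 148 146 213 244 247 246 247 209 239 247 246 246 246 247 247 246 247 246 246 246 245 246
148 148 143 145 146 147 147 145 123 238 247 143 143 149 148 148 146 144 145 149 147 147 156 213 246 246 246 242 232 241 246 247 247 247 246 246 246 247 247 246 246 245 246
152 145 144 144 147 147 146 117 173 244 248 245 212 157 150 146 144 
[... 1639 characters left out ...]
 175 168 174
192 226 225 227 226 227 219 184 140 140 131 116 110 111 108 119 124 134 145 145 174 232 247 246 247 247 247 247 228 181 175 175 174 176 174 173 176 173 171 174 166 173 173
196 227 227 225 225 227 216 173 144 139 128 110 113 112 111 109 110 110 113 121 180 238 246 246 246 247 246 243 219 173 174 175 174 176 177 177 172 172 174 168 172 172 173
200 227 227 225 225 227 214 153 142 139 122 104  91  93  92  99 117 119 117 112 112 111 110 112 120 150 200 226 195 176 176 178 177 175 176 174 172 174 171 170 171 171 169
204 226 227 227 227 227 218 169 167 173 191 192 192 189 187 186 184 184 182 179 178 174 175 172 172 167 171 168 167 166 166 163 170 175 177 171 172 172 167 174 172 170 167
```

Run:
```python
from h import *
def edges(g,v,lo,hi,th=200):
    r=g[v,lo:hi].astype(float); 
    i=[k for k in range(1,len(r)) if (r[k-1]<th)!=(r[k]<th)]
    return [round(lo+k-1+(th-r[k-1])/(r[k]-r[k-1]),1) for k in i]
g=cv2.imread('pics/w2.png',0)
for v in range(62,232,8): print(v,edges(g,v,405,480))
for v in(200,210,218,224,228): print(v,g[v,440:482])
g4=cv2.imread('pics/w4.png',0); w=np.load('w4.npy'); o4=dict(eef_pos=w[:3],tool_rot=w[3:])
F=[];B=[]
for v in range(162,198,2):
    e=edges(g4,v,444,462); F.append((e[0],v));B.append((e[-1],v))
for z in(.158,.163,.168):
  for E in(F,B):
    P=np.array([atz('wrist',u+.0,v,z,o4) for u,v in E]); k=np.polyfit(P[:,1],P[:,0],1); print(z,'x at y=-.131',np.polyval(k,-.131).round(4),'yaw',np.arctan(-k[0]).round(3),P[0].round(4),P[-1].round(4))
```

```text
62 []
70 [np.float64(446.2), np.float64(448.7), np.float64(449.5), np.float64(463.6)]
78 [np.float64(437.5), np.float64(439.0), np.float64(447.6), np.float64(464.7)]
86 [np.float64(418.6), np.float64(422.2), np.float64(438.5), np.float64(440.5), np.float64(448.6), np.float64(453.3)]
94 [np.float64(419.7), np.float64(424.1), np.float64(439.7), np.float64(441.3), np.float64(449.6), np.float64(454.3)]
102 [np.float64(420.8), np.float64(423.4), np.float64(440.7), np.float64(442.6), np.float64(450.6), np.float64(455.4)]
110 [np.float64(421.8), np.float64(426.2), np.float64(441.7), np.float64(442.4), np.float64(451.7), np.float64(456.3)]
118 [np.float64(422.8), np.float64(427.5), np.float64(442.6), np.float64(444.5), np.float64(452.7), np.float64(457.2)]
126 [np.float64(423.8), np.float64(427.2), np.float64(443.6), np.float64(444.6), np.float64(453.5), np.float64(458.3)]
134 [np.float64(424.8), np.float64(428.4), np.float64(444.5), np.float64(446.4), np.float64(454.3), np.float64(459.0)]
142 [np.float64(425.7), np.float64(429.0), np.float64(445.2), np.float64(446.7), np.float64(454.8), np.
[... 1315 characters left out ...]
1 118 119 120
 122 120 123 120 122 119]
228 [80 76 78 80 78 79 78 79 76 79 79 81 78 83 84 82 79 79 79 79 80 93 91 87
 84 82 82 82 82 80 79 78 80 82 78 76 80 77 76 76 80 75]
0.158 x at y=-.131 0.6911 yaw 0.149 [ 0.6826 -0.075   0.158 ] [ 0.6859 -0.0956  0.158 ]
0.158 x at y=-.131 0.6963 yaw 0.144 [ 0.6881 -0.0739  0.158 ] [ 0.6912 -0.0947  0.158 ]
0.163 x at y=-.131 0.6893 yaw 0.149 [ 0.6807 -0.0749  0.163 ] [ 0.6839 -0.0951  0.163 ]
0.163 x at y=-.131 0.6943 yaw 0.144 [ 0.6861 -0.0738  0.163 ] [ 0.6891 -0.0942  0.163 ]
0.168 x at y=-.131 0.6874 yaw 0.149 [ 0.6788 -0.0748  0.168 ] [ 0.6819 -0.0945  0.168 ]
0.168 x at y=-.131 0.6923 yaw 0.144 [ 0.6841 -0.0738  0.168 ] [ 0.687  -0.0936  0.168 ]
```

The fit agrees with the earlier estimate: yaw 0.145 and rail middle x of about 0.692. Now I go low in front, then move forward short of contact.

Request:
drive_tool:
  rows:
    - {"dx": 0, "dy": 0, "dz": 0.2, "wx": 0, "wy": 0, "wz": 0, "hand": 5}
    - {"dx": 0, "dy": 0, "dz": 0.4, "wx": 0, "wy": 0, "wz": 0, "hand": 5}
    - {"dx": 0, "dy": 0, "dz": 0.54, "wx": 0, "wy": 0, "wz": 0, "hand": 5}
    - {"dx": 0, "dy": 0.05, "dz": 0.54, "wx": 0, "wy": 0, "wz": 0, "hand": 5}
    - {"dx": 0, "dy": 0.12, "dz": 0.54, "wx": 0, "wy": 0, "wz": 0, "hand": 5}
    - {"dx": 0, "dy": 0.2, "dz": 0.54, "wx": 0, "wy": 0, "wz": 0, "hand": 5}
    - {"dx": 0, "dy": 0.28, "dz": 0.54, "wx": 0, "wy": 0, "wz": 0, "hand": 5}
    - {"dx": 0, "dy": 0.36, "dz": 0.54, "wx": 0, "wy": 0, "wz": 0, "hand": 5}
    - {"dx": 0, "dy": 0.4, "dz": 0.54, "wx": 0, "wy": 0, "wz": 0, "hand": 5}
    - {"dx": 0, "dy": 0.4, "dz": 0.54, "wx": 0, "wy": 0, "wz": 0, "hand": 5}
    - {"dx": 0, "dy": 0.4, "dz": 0.54, "wx": 0, "wy": 0, "wz": 0, "hand": 5}

```text
clock: 9.3
eef_pos: [0.6323, -0.1373, 0.2239]
tool_rot: [0.654, 0.756, -0.0, -0.0]
ft_force: [0.3, 0.7, -2.5]
grip_width: 0.0131
grasp_force: 59.6
```

Run:
```python
from h import *
o=bot.get_obs();print(o['eef_pos'],o['ft_force'],o['clock'])
p=snap('wrist','w5'); g=cv2.cvtColor(p,cv2.COLOR_RGB2GRAY); np.save('w5.npy',np.r_[o['eef_pos'],o['tool_rot']])
T=R.from_quat(o['tool_rot'])
# tote point (tx,ty,tz) -> world, TCP at tote (0,.0014,.087)
Q=lambda tx,ty,tz:T.apply([ty-.0014,tx,-(tz-.087)])+o['eef_pos']
c,s=np.cos(.145),np.sin(.145); W=lambda x,y,z:[.6918+c*x-s*y,-.131+s*x+c*y,z]
print('lip top outer corner',proj('wrist',[Q(.063,.04,.06),Q(.05,.05,.06)],o).round(1),'rail ends',proj('wrist',[W(-.0025,.073,.163),W(.0025,.073,.163),W(-.0025,.05,.163),W(.0025,.05,.163)],o).round(1))
for v in range(130,230,5): print(v,' '.join('%3d'%x for x in g[v,420:500:2]))
```

```text
[ 0.6323194  -0.13727416  0.22391941] [ 0.28698844  0.67887171 -2.4827271 ] 9.3
lip top outer corner [[462.7 209. ]
 [436.5 185.3]] rail ends [[431.  132.9]
 [440.2 133.5]
 [429.2 177.8]
 [438.4 178.1]]
130 145 146 144 145 149 109 248 248 247 247 247 247 247 247 247 247 247 247 247 248 248 249 248 248 248 245 241 174 177 173 177 174 177 177 172 172 167 176 168 171
135 242 148 148 147 147 147 244 247 247 242 248 248 248 247 248 248 247 248 247 248 247 235 218 225 232 236 238 182 175 172 177 171 171 175 172 169 170 174 170 169
140 210 151 148 148 148 160 247 247 222 241 247 247 247 247 247 247 247 247 247 247 246 229 177 172 174 172 173 176 171 174 178 175 176 173 170 168 173 171 170 171
145 146 150 147 150 149 163 248 247 243 247 247 247 247 247 247 247 247 247 247 247 247 208 177 173 172 174 175 177 173 175 174 173 177 170 171 171 175 169 172 172
150 145 148 146 146 149 129 248 247 234 247 247 248 247 247 247 247 246 247 246 247 247 204 173 176 171 173 172 173 175 177 175 176 174 170 169 174 175 173 171 173
155 219 149 145 145 147 167 247 247 214 247 247 247 247 247 247 247 248 247 2
[... 1682 characters left out ...]
 167 171 172 172 171 177 169 172 167 172 174
210 124 111 189 227 228 238 251 226 227 227 227 225 226 225 225 225 225 224 225 224 216 172 175 174 173 176 176 172 168 172 166 173 172 175 172 172 171 171 169 171
215 124  92 199 227 226 234 253 226 225 224 225 225 224 225 224 224 224 224 224 225 208 171 176 174 175 176 172 171 170 167 170 171 172 178 169 169 172 168 172 169
220 111  94 214 227 225 245 253 226 227 225 225 224 226 226 225 225 226 227 226 225 121  92  93  93 155 155 167 174 171 168 173 175 175 170 172 172 172 170 173 170
225 124 132 225 225 224 245 240 226 225 225 226 225 226 226 224 226 225 226 224 224  92  95  93  94  94  94  93  90  87  98 175 173 174 171 172 170 168 172 168 171
```

Request:
drive_tool:
  rows:
    - {"dx": 0, "dy": 0.02, "dz": 0.0, "wx": 0, "wy": 0, "wz": 0, "hand": 5}
    - {"dx": 0, "dy": 0.04, "dz": 0.0, "wx": 0, "wy": 0, "wz": 0, "hand": 5}
    - {"dx": 0, "dy": 0.06, "dz": 0.0, "wx": 0, "wy": 0, "wz": 0, "hand": 5}
    - {"dx": 0, "dy": 0.07, "dz": 0.0, "wx": 0, "wy": 0, "wz": 0, "hand": 5}
    - {"dx": 0, "dy": 0.08, "dz": 0.0, "wx": 0, "wy": 0, "wz": 0, "hand": 5}
    - {"dx": 0, "dy": 0.08, "dz": 0.0, "wx": 0, "wy": 0, "wz": 0, "hand": 5}

```text
clock: 9.95
eef_pos: [0.6364, -0.1367, 0.224]
tool_rot: [0.654, 0.756, 0.0, -0.0]
ft_force: [-0.4, -1.1, -2.9]
grip_width: 0.0129
grasp_force: 59.6
```

Request:
drive_tool:
  rows:
    - {"dx": 0, "dy": 0.01, "dz": 0.0, "wx": 0, "wy": 0, "wz": 0, "hand": 5}
    - {"dx": 0, "dy": 0.01, "dz": 0.0, "wx": 0, "wy": 0, "wz": 0, "hand": 5}
    - {"dx": 0, "dy": 0.01, "dz": 0.0, "wx": 0, "wy": 0, "wz": 0, "hand": 5}

```text
clock: 10.25
eef_pos: [0.6368, -0.1367, 0.224]
tool_rot: [0.654, 0.756, 0.0, 0.0]
ft_force: [0.0, 0.4, -2.1]
grip_width: 0.013
grasp_force: 59.6
```

Request:
drive_tool:
  rows:
    - {"dx": 0, "dy": 0.01, "dz": 0.0, "wx": 0, "wy": 0, "wz": 0, "hand": 5}
    - {"dx": 0, "dy": 0.01, "dz": 0.0, "wx": 0, "wy": 0, "wz": 0, "hand": 5}
    - {"dx": 0, "dy": 0.01, "dz": 0.0, "wx": 0, "wy": 0, "wz": 0, "hand": 5}

```text
clock: 10.55
eef_pos: [0.6373, -0.1366, 0.224]
tool_rot: [0.654, 0.756, 0.0, -0.0]
ft_force: [0.1, -0.4, -2.7]
grip_width: 0.0133
grasp_force: 59.6
```

Request:
drive_tool:
  rows:
    - {"dx": 0, "dy": 0.01, "dz": 0.0, "wx": 0, "wy": 0, "wz": 0, "hand": 5}
    - {"dx": 0, "dy": 0.01, "dz": 0.0, "wx": 0, "wy": 0, "wz": 0, "hand": 5}
    - {"dx": 0, "dy": 0.01, "dz": 0.0, "wx": 0, "wy": 0, "wz": 0, "hand": 5}

```text
clock: 10.85
eef_pos: [0.6378, -0.1365, 0.224]
tool_rot: [0.654, 0.756, -0.0, -0.0]
ft_force: [0.4, 1.1, -2.7]
grip_width: 0.0134
grasp_force: 59.6
```

Request:
drive_tool:
  rows:
    - {"dx": 0, "dy": 0.01, "dz": 0.0, "wx": 0, "wy": 0, "wz": 0, "hand": 5}
    - {"dx": 0, "dy": 0.01, "dz": 0.0, "wx": 0, "wy": 0, "wz": 0, "hand": 5}
    - {"dx": 0, "dy": 0.01, "dz": 0.0, "wx": 0, "wy": 0, "wz": 0, "hand": 5}

```text
clock: 11.15
eef_pos: [0.6383, -0.1364, 0.224]
tool_rot: [0.654, 0.756, -0.0, -0.0]
ft_force: [-0.8, 0.2, -2.4]
grip_width: 0.0131
grasp_force: 59.6
```

Request:
drive_tool:
  rows:
    - {"dx": 0, "dy": 0.01, "dz": 0.0, "wx": 0, "wy": 0, "wz": 0, "hand": 5}
    - {"dx": 0, "dy": 0.01, "dz": 0.0, "wx": 0, "wy": 0, "wz": 0, "hand": 5}
    - {"dx": 0, "dy": 0.01, "dz": 0.0, "wx": 0, "wy": 0, "wz": 0, "hand": 5}

```text
clock: 11.45
eef_pos: [0.6388, -0.1364, 0.224]
tool_rot: [0.654, 0.756, -0.0, -0.0]
ft_force: [-0.3, -0.3, -2.8]
grip_width: 0.013
grasp_force: 59.6
```

Request:
drive_tool:
  rows:
    - {"dx": 0, "dy": 0.01, "dz": 0.0, "wx": 0, "wy": 0, "wz": 0, "hand": 5}
    - {"dx": 0, "dy": 0.01, "dz": 0.0, "wx": 0, "wy": 0, "wz": 0, "hand": 5}
    - {"dx": 0, "dy": 0.01, "dz": 0.0, "wx": 0, "wy": 0, "wz": 0, "hand": 5}

```text
clock: 11.75
eef_pos: [0.6391, -0.1363, 0.224]
tool_rot: [0.654, 0.756, -0.0, -0.0]
ft_force: [-1.1, 0.6, -2.2]
grip_width: 0.0131
grasp_force: 59.6
```

Request:
drive_tool:
  rows:
    - {"dx": 0, "dy": 0.01, "dz": 0.0, "wx": 0, "wy": 0, "wz": 0, "hand": 5}
    - {"dx": 0, "dy": 0.01, "dz": 0.0, "wx": 0, "wy": 0, "wz": 0, "hand": 5}
    - {"dx": 0, "dy": 0.01, "dz": 0.0, "wx": 0, "wy": 0, "wz": 0, "hand": 5}

```text
clock: 12.05
eef_pos: [0.6393, -0.1363, 0.2239]
tool_rot: [0.655, 0.756, -0.0, -0.0]
ft_force: [-2.9, 0.9, -1.5]
grip_width: 0.0136
grasp_force: 59.7
```

Contact with the slat at −2.9 N, where predicted. I'll back off about 1 mm and lower.

Request:
drive_tool:
  rows:
    - {"dx": 0, "dy": -0.025, "dz": 0.0, "wx": 0, "wy": 0, "wz": 0, "hand": 5}
    - {"dx": 0, "dy": -0.025, "dz": 0.0, "wx": 0, "wy": 0, "wz": 0, "hand": 5}
    - {"dx": 0, "dy": -0.025, "dz": 0.04, "wx": 0, "wy": 0, "wz": 0, "hand": 5}
    - {"dx": 0, "dy": -0.025, "dz": 0.08, "wx": 0, "wy": 0, "wz": 0, "hand": 5}
    - {"dx": 0, "dy": -0.025, "dz": 0.12, "wx": 0, "wy": 0, "wz": 0, "hand": 5}
    - {"dx": 0, "dy": -0.025, "dz": 0.15, "wx": 0, "wy": 0, "wz": 0, "hand": 5}
    - {"dx": 0, "dy": -0.025, "dz": 0.18, "wx": 0, "wy": 0, "wz": 0, "hand": 5}
    - {"dx": 0, "dy": -0.025, "dz": 0.2, "wx": 0, "wy": 0, "wz": 0, "hand": 5}
    - {"dx": 0, "dy": -0.025, "dz": 0.2, "wx": 0, "wy": 0, "wz": 0, "hand": 5}

```text
clock: 12.95
eef_pos: [0.6385, -0.1364, 0.2138]
tool_rot: [0.654, 0.756, -0.0, -0.0]
ft_force: [0.5, -0.3, -2.2]
grip_width: 0.0135
grasp_force: 59.6
```

Request:
drive_tool:
  rows:
    - {"dx": 0, "dy": 0, "dz": 0.02, "wx": 0, "wy": 0, "wz": 0, "hand": 5}
    - {"dx": 0, "dy": 0, "dz": 0.04, "wx": 0, "wy": 0, "wz": 0, "hand": 5}
    - {"dx": 0, "dy": 0, "dz": 0.05, "wx": 0, "wy": 0, "wz": 0, "hand": 5}
    - {"dx": 0, "dy": 0, "dz": 0.05, "wx": 0, "wy": 0, "wz": 0, "hand": 5}

```text
clock: 13.35
eef_pos: [0.6385, -0.1364, 0.2114]
tool_rot: [0.654, 0.756, -0.0, -0.0]
ft_force: [-1.4, -0.9, -2.3]
grip_width: 0.0133
grasp_force: 59.6
```

Request:
drive_tool:
  rows:
    - {"dx": 0, "dy": 0, "dz": 0.02, "wx": 0, "wy": 0, "wz": 0, "hand": 5}
    - {"dx": 0, "dy": 0, "dz": 0.04, "wx": 0, "wy": 0, "wz": 0, "hand": 5}
    - {"dx": 0, "dy": 0, "dz": 0.04, "wx": 0, "wy": 0, "wz": 0, "hand": 5}

```text
clock: 13.65
eef_pos: [0.6384, -0.1364, 0.2093]
tool_rot: [0.654, 0.756, -0.0, -0.0]
ft_force: [0.9, 0.1, -2.8]
grip_width: 0.0133
grasp_force: 59.6
```

Request:
drive_tool:
  rows:
    - {"dx": 0, "dy": 0, "dz": 0.02, "wx": 0, "wy": 0, "wz": 0, "hand": 5}
    - {"dx": 0, "dy": 0, "dz": 0.04, "wx": 0, "wy": 0, "wz": 0, "hand": 5}
    - {"dx": 0, "dy": 0, "dz": 0.04, "wx": 0, "wy": 0, "wz": 0, "hand": 5}

```text
clock: 13.95
eef_pos: [0.6384, -0.1364, 0.2073]
tool_rot: [0.654, 0.756, -0.0, -0.0]
ft_force: [-0.0, -0.4, -2.3]
grip_width: 0.0133
grasp_force: 59.6
```

Request:
drive_tool:
  rows:
    - {"dx": 0, "dy": 0, "dz": 0.02, "wx": 0, "wy": 0, "wz": 0, "hand": 5}
    - {"dx": 0, "dy": 0, "dz": 0.04, "wx": 0, "wy": 0, "wz": 0, "hand": 5}
    - {"dx": 0, "dy": 0, "dz": 0.05, "wx": 0, "wy": 0, "wz": 0, "hand": 5}
    - {"dx": 0, "dy": 0, "dz": 0.05, "wx": 0, "wy": 0, "wz": 0, "hand": 5}

```text
clock: 14.35
eef_pos: [0.6384, -0.1364, 0.2049]
tool_rot: [0.654, 0.756, -0.0, -0.0]
ft_force: [-0.5, -0.3, -2.9]
grip_width: 0.0127
grasp_force: 59.6
```

Request:
drive_tool:
  rows:
    - {"dx": 0, "dy": 0, "dz": 0.02, "wx": 0, "wy": 0, "wz": 0, "hand": 5}
    - {"dx": 0, "dy": 0, "dz": 0.04, "wx": 0, "wy": 0, "wz": 0, "hand": 5}
    - {"dx": 0, "dy": 0, "dz": 0.04, "wx": 0, "wy": 0, "wz": 0, "hand": 5}

```text
clock: 14.65
eef_pos: [0.6384, -0.1364, 0.2028]
tool_rot: [0.654, 0.756, -0.0, -0.0]
ft_force: [1.3, 0.2, -2.8]
grip_width: 0.0132
grasp_force: 59.6
```

Request:
drive_tool:
  rows:
    - {"dx": 0, "dy": 0, "dz": 0.02, "wx": 0, "wy": 0, "wz": 0, "hand": 5}
    - {"dx": 0, "dy": 0, "dz": 0.03, "wx": 0, "wy": 0, "wz": 0, "hand": 5}
    - {"dx": 0, "dy": 0, "dz": 0.03, "wx": 0, "wy": 0, "wz": 0, "hand": 5}

```text
clock: 14.95
eef_pos: [0.6384, -0.1364, 0.2014]
tool_rot: [0.654, 0.756, -0.0, -0.0]
ft_force: [-0.7, -0.5, -3.0]
grip_width: 0.0134
grasp_force: 59.6
```

Request:
drive_tool:
  rows:
    - {"dx": 0, "dy": 0, "dz": 0.02, "wx": 0, "wy": 0, "wz": 0, "hand": 5}
    - {"dx": 0, "dy": 0, "dz": 0.03, "wx": 0, "wy": 0, "wz": 0, "hand": 5}
    - {"dx": 0, "dy": 0, "dz": 0.03, "wx": 0, "wy": 0, "wz": 0, "hand": 5}

```text
clock: 15.25
eef_pos: [0.6384, -0.1364, 0.1999]
tool_rot: [0.654, 0.756, -0.0, -0.0]
ft_force: [0.0, 0.8, -2.3]
grip_width: 0.013
grasp_force: 59.6
```

Request:
drive_tool:
  rows:
    - {"dx": 0, "dy": 0, "dz": 0.02, "wx": 0, "wy": 0, "wz": 0, "hand": 5}
    - {"dx": 0, "dy": 0, "dz": 0.03, "wx": 0, "wy": 0, "wz": 0, "hand": 5}
    - {"dx": 0, "dy": 0, "dz": 0.03, "wx": 0, "wy": 0, "wz": 0, "hand": 5}

```text
clock: 15.55
eef_pos: [0.6384, -0.1364, 0.1984]
tool_rot: [0.654, 0.756, -0.0, -0.0]
ft_force: [-0.3, 0.6, -1.9]
grip_width: 0.0131
grasp_force: 59.6
```

Request:
drive_tool:
  rows:
    - {"dx": 0, "dy": 0, "dz": 0.02, "wx": 0, "wy": 0, "wz": 0, "hand": 5}
    - {"dx": 0, "dy": 0, "dz": 0.02, "wx": 0, "wy": 0, "wz": 0, "hand": 5}

```text
clock: 15.75
eef_pos: [0.6384, -0.1364, 0.1973]
tool_rot: [0.654, 0.756, -0.0, -0.0]
ft_force: [-0.3, -0.7, -2.5]
grip_width: 0.0135
grasp_force: 59.6
```

Request:
drive_tool:
  rows:
    - {"dx": 0, "dy": 0, "dz": 0.02, "wx": 0, "wy": 0, "wz": 0, "hand": 5}
    - {"dx": 0, "dy": 0, "dz": 0.02, "wx": 0, "wy": 0, "wz": 0, "hand": 5}

```text
clock: 15.95
eef_pos: [0.6384, -0.1364, 0.1963]
tool_rot: [0.654, 0.756, -0.0, -0.0]
ft_force: [0.2, 0.3, -2.5]
grip_width: 0.013
grasp_force: 59.6
```

Request:
drive_tool:
  rows:
    - {"dx": 0, "dy": 0, "dz": 0.02, "wx": 0, "wy": 0, "wz": 0, "hand": 5}
    - {"dx": 0, "dy": 0, "dz": 0.02, "wx": 0, "wy": 0, "wz": 0, "hand": 5}

```text
clock: 16.15
eef_pos: [0.6385, -0.1364, 0.1954]
tool_rot: [0.654, 0.756, -0.0, -0.0]
ft_force: [-0.6, 0.8, -2.8]
grip_width: 0.0131
grasp_force: 59.6
```

Request:
drive_tool:
  rows:
    - {"dx": 0, "dy": 0, "dz": 0.02, "wx": 0, "wy": 0, "wz": 0, "hand": 5}
    - {"dx": 0, "dy": 0, "dz": 0.02, "wx": 0, "wy": 0, "wz": 0, "hand": 5}

```text
clock: 16.35
eef_pos: [0.6384, -0.1364, 0.1943]
tool_rot: [0.654, 0.756, -0.0, -0.0]
ft_force: [1.0, 0.9, -3.4]
grip_width: 0.0135
grasp_force: 59.6
```

Request:
drive_tool:
  rows:
    - {"dx": 0, "dy": 0, "dz": 0.02, "wx": 0, "wy": 0, "wz": 0, "hand": 5}
    - {"dx": 0, "dy": 0, "dz": 0.02, "wx": 0, "wy": 0, "wz": 0, "hand": 5}

```text
clock: 16.55
eef_pos: [0.6384, -0.1364, 0.1933]
tool_rot: [0.654, 0.756, -0.0, -0.0]
ft_force: [0.0, -0.3, -2.1]
grip_width: 0.0134
grasp_force: 59.6
```

Request:
drive_tool:
  rows:
    - {"dx": 0, "dy": 0, "dz": 0.02, "wx": 0, "wy": 0, "wz": 0, "hand": 5}
    - {"dx": 0, "dy": 0, "dz": 0.02, "wx": 0, "wy": 0, "wz": 0, "hand": 5}

```text
clock: 16.75
eef_pos: [0.6384, -0.1364, 0.1923]
tool_rot: [0.654, 0.756, -0.0, -0.0]
ft_force: [-1.3, 0.9, -1.9]
grip_width: 0.0129
grasp_force: 59.6
```

Request:
drive_tool:
  rows:
    - {"dx": 0, "dy": 0, "dz": 0.02, "wx": 0, "wy": 0, "wz": 0, "hand": 5}
    - {"dx": 0, "dy": 0, "dz": 0.02, "wx": 0, "wy": 0, "wz": 0, "hand": 5}

```text
clock: 16.95
eef_pos: [0.6385, -0.1364, 0.1914]
tool_rot: [0.654, 0.756, -0.0, -0.0]
ft_force: [-0.6, 1.0, -3.8]
grip_width: 0.0128
grasp_force: 59.6
```

Request:
drive_tool:
  rows:
    - {"dx": 0, "dy": 0, "dz": 0.02, "wx": 0, "wy": 0, "wz": 0, "hand": 5}
    - {"dx": 0, "dy": 0, "dz": 0.02, "wx": 0, "wy": 0, "wz": 0, "hand": 5}

```text
clock: 17.15
eef_pos: [0.6386, -0.1364, 0.1909]
tool_rot: [0.654, 0.756, 0.0, 0.0]
ft_force: [-1.0, -0.0, -1.3]
grip_width: 0.0133
grasp_force: 59.9
```

Request:
drive_tool:
  rows:
    - {"dx": 0, "dy": 0, "dz": 0.02, "wx": 0, "wy": 0, "wz": 0, "hand": 5}
    - {"dx": 0, "dy": 0, "dz": 0.02, "wx": 0, "wy": 0, "wz": 0, "hand": 5}

```text
clock: 17.35
eef_pos: [0.6385, -0.1365, 0.1908]
tool_rot: [0.654, 0.756, 0.0, 0.001]
ft_force: [-2.8, 0.6, 4.5]
grip_width: 0.013
grasp_force: 60.5
```

Request:
drive_tool:
  rows:
    - {"dx": 0, "dy": 0, "dz": 0.01, "wx": 0, "wy": 0, "wz": 0, "hand": 5}
    - {"dx": 0, "dy": 0, "dz": 0.01, "wx": 0, "wy": 0, "wz": 0, "hand": 5}
    - {"dx": 0, "dy": 0, "dz": 0.01, "wx": 0, "wy": 0, "wz": 0, "hand": 5}

```text
clock: 17.65
eef_pos: [0.6385, -0.1365, 0.1906]
tool_rot: [0.654, 0.756, 0.0, 0.001]
ft_force: [-4.4, 1.0, 6.6]
grip_width: 0.0133
grasp_force: 60.9
```

Run:
```python
from h import *
o=bot.get_obs();print(o['eef_pos'],o['ft_force'],o['ft_torque'],o['tool_rot'])
```

```text
[ 0.63849335 -0.13648731  0.19064985] [-4.40950066  0.9734157   6.60510109] [0.145968   0.58541517 0.06741948] [6.54454767e-01 7.56100800e-01 3.33220018e-04 6.54470463e-04]
```

Bearing on the rail is about 9 N; holding.

Request:
drive_tool:
  rows:
    - {"dx": 0, "dy": 0, "dz": 0.005, "wx": 0, "wy": 0, "wz": 0, "hand": 5}
    - {"dx": 0, "dy": 0, "dz": 0.005, "wx": 0, "wy": 0, "wz": 0, "hand": 5}
    - {"dx": 0, "dy": 0, "dz": 0.005, "wx": 0, "wy": 0, "wz": 0, "hand": 5}
    - {"dx": 0, "dy": 0, "dz": 0.005, "wx": 0, "wy": 0, "wz": 0, "hand": 5}
    - {"dx": 0, "dy": 0, "dz": 0.005, "wx": 0, "wy": 0, "wz": 0, "hand": 5}
    - {"dx": 0, "dy": 0, "dz": 0.005, "wx": 0, "wy": 0, "wz": 0, "hand": 5}

```text
clock: 18.25
eef_pos: [0.6385, -0.1365, 0.1906]
tool_rot: [0.654, 0.756, 0.0, 0.001]
ft_force: [-4.8, -0.0, 7.9]
grip_width: 0.0131
grasp_force: 61.1
```

Request:
drive_tool:
  rows:
    - {"dx": 0, "dy": 0, "dz": -0.01, "wx": 0, "wy": 0, "wz": 0, "hand": 5}
    - {"dx": 0, "dy": -0.01, "dz": -0.02, "wx": 0, "wy": 0, "wz": 0, "hand": 5}
    - {"dx": 0, "dy": -0.02, "dz": -0.02, "wx": 0, "wy": 0, "wz": 0, "hand": 5}
    - {"dx": 0, "dy": -0.03, "dz": -0.02, "wx": 0, "wy": 0, "wz": 0, "hand": 5}
    - {"dx": 0, "dy": -0.03, "dz": -0.02, "wx": 0, "wy": 0, "wz": 0, "hand": 5}

```text
clock: 18.75
eef_pos: [0.6384, -0.1365, 0.1905]
tool_rot: [0.654, 0.756, 0.001, 0.001]
ft_force: [1.8, 1.5, 5.1]
grip_width: 0.013
grasp_force: 60.6
```

Request:
drive_tool:
  rows:
    - {"dx": 0, "dy": -0.01, "dz": 0, "wx": 0, "wy": 0, "wz": 0, "hand": 5}
    - {"dx": 0, "dy": -0.01, "dz": 0, "wx": 0, "wy": 0, "wz": 0, "hand": 5}

```text
clock: 18.95
eef_pos: [0.6381, -0.1366, 0.1904]
tool_rot: [0.654, 0.756, 0.001, 0.001]
ft_force: [4.7, 1.4, 4.8]
grip_width: 0.013
grasp_force: 60.5
```

Request:
drive_tool:
  rows:
    - {"dx": 0, "dy": -0.01, "dz": -0.01, "wx": 0, "wy": 0, "wz": 0, "hand": 5}
    - {"dx": 0, "dy": -0.01, "dz": -0.01, "wx": 0, "wy": 0, "wz": 0, "hand": 5}

```text
clock: 19.15
eef_pos: [0.6371, -0.1367, 0.1905]
tool_rot: [0.654, 0.756, 0.001, 0.001]
ft_force: [4.3, 2.0, 3.6]
grip_width: 0.0134
grasp_force: 60.4
```

Request:
drive_tool:
  rows:
    - {"dx": 0, "dy": -0.01, "dz": 0, "wx": 0, "wy": 0, "wz": 0, "hand": 5}
    - {"dx": 0, "dy": -0.01, "dz": 0, "wx": 0, "wy": 0, "wz": 0, "hand": 5}

```text
clock: 19.35
eef_pos: [0.6371, -0.1367, 0.1905]
tool_rot: [0.654, 0.756, 0.001, 0.001]
ft_force: [6.7, 1.9, 2.4]
grip_width: 0.0135
grasp_force: 60.3
```

Request:
drive_tool:
  rows:
    - {"dx": 0, "dy": -0.01, "dz": 0, "wx": 0, "wy": 0, "wz": 0, "hand": 5}
    - {"dx": 0, "dy": -0.01, "dz": 0, "wx": 0, "wy": 0, "wz": 0, "hand": 5}

```text
clock: 19.55
eef_pos: [0.637, -0.1367, 0.1904]
tool_rot: [0.654, 0.756, 0.001, 0.001]
ft_force: [7.7, 2.3, 1.6]
grip_width: 0.0129
grasp_force: 60.1
```

Request:
drive_tool:
  rows:
    - {"dx": 0, "dy": -0.006, "dz": 0, "wx": 0, "wy": 0, "wz": 0, "hand": 5}
    - {"dx": 0, "dy": -0.006, "dz": 0, "wx": 0, "wy": 0, "wz": 0, "hand": 5}

```text
clock: 19.75
eef_pos: [0.637, -0.1367, 0.1904]
tool_rot: [0.654, 0.756, 0.002, 0.002]
ft_force: [8.4, 2.0, 1.4]
grip_width: 0.0133
grasp_force: 60.0
```

Request:
drive_tool:
  rows:
    - {"dx": 0, "dy": -0.01, "dz": 0, "wx": 0, "wy": 0, "wz": 0, "hand": 5}
    - {"dx": 0, "dy": -0.015, "dz": 0, "wx": 0, "wy": 0, "wz": 0, "hand": 5}
    - {"dx": 0, "dy": -0.015, "dz": 0, "wx": 0, "wy": 0, "wz": 0, "hand": 5}
    - {"dx": 0, "dy": -0.015, "dz": 0, "wx": 0, "wy": 0, "wz": 0, "hand": 5}
    - {"dx": 0, "dy": -0.015, "dz": 0, "wx": 0, "wy": 0, "wz": 0, "hand": 5}
    - {"dx": 0, "dy": -0.015, "dz": 0, "wx": 0, "wy": 0, "wz": 0, "hand": 5}
    - {"dx": 0, "dy": -0.015, "dz": 0, "wx": 0, "wy": 0, "wz": 0, "hand": 5}

```text
clock: 20.45
eef_pos: [0.6369, -0.1367, 0.1903]
tool_rot: [0.654, 0.756, 0.002, 0.002]
ft_force: [10.4, 2.9, 1.0]
grip_width: 0.0131
grasp_force: 59.9
```

Request:
drive_tool:
  rows:
    - {"dx": 0, "dy": 0.01, "dz": 0, "wx": 0, "wy": 0, "wz": 0, "hand": 5}
    - {"dx": 0, "dy": 0.02, "dz": 0, "wx": 0, "wy": 0, "wz": 0, "hand": 5}
    - {"dx": 0, "dy": 0.03, "dz": 0, "wx": 0, "wy": 0, "wz": 0, "hand": 5}
    - {"dx": 0, "dy": 0.04, "dz": 0, "wx": 0, "wy": 0, "wz": 0, "hand": 5}
    - {"dx": 0, "dy": 0.04, "dz": 0, "wx": 0, "wy": 0, "wz": 0, "hand": 5}

```text
clock: 20.95
eef_pos: [0.6371, -0.1367, 0.1905]
tool_rot: [0.654, 0.756, 0.001, 0.001]
ft_force: [5.9, 2.1, 4.2]
grip_width: 0.0133
grasp_force: 60.4
```

Request:
drive_tool:
  rows:
    - {"dx": 0, "dy": 0.01, "dz": -0.01, "wx": 0, "wy": 0, "wz": 0, "hand": 5}
    - {"dx": 0, "dy": 0.02, "dz": -0.02, "wx": 0, "wy": 0, "wz": 0, "hand": 5}
    - {"dx": 0, "dy": 0.03, "dz": -0.03, "wx": 0, "wy": 0, "wz": 0, "hand": 5}
    - {"dx": 0, "dy": 0.03, "dz": -0.03, "wx": 0, "wy": 0, "wz": 0, "hand": 5}
    - {"dx": 0, "dy": 0.03, "dz": -0.03, "wx": 0, "wy": 0, "wz": 0, "hand": 5}

```text
clock: 21.45
eef_pos: [0.6373, -0.1366, 0.1909]
tool_rot: [0.655, 0.756, -0.0, -0.001]
ft_force: [4.2, 1.6, -0.8]
grip_width: 0.0131
grasp_force: 59.9
```

Request:
drive_tool:
  rows:
    - {"dx": 0, "dy": 0.01, "dz": 0, "wx": 0, "wy": 0, "wz": 0, "hand": 5}
    - {"dx": 0, "dy": 0.02, "dz": 0, "wx": 0, "wy": 0, "wz": 0, "hand": 5}
    - {"dx": 0, "dy": 0.025, "dz": 0, "wx": 0, "wy": 0, "wz": 0, "hand": 5}
    - {"dx": 0, "dy": 0.025, "dz": 0, "wx": 0, "wy": 0, "wz": 0, "hand": 14}
    - {"dx": 0, "dy": 0.025, "dz": 0, "wx": 0, "wy": 0, "wz": 0, "hand": 15}
    - {"dx": 0, "dy": 0.025, "dz": 0, "wx": 0, "wy": 0, "wz": 0, "hand": 18}
    - {"dx": 0, "dy": 0.025, "dz": 0, "wx": 0, "wy": 0, "wz": 0, "hand": 25}
    - {"dx": 0, "dy": 0.025, "dz": 0, "wx": 0, "wy": 0, "wz": 0, "hand": 35}
    - {"dx": 0, "dy": 0.025, "dz": 0, "wx": 0, "wy": 0, "wz": 0, "hand": 40}
    - {"dx": 0, "dy": 0.025, "dz": 0, "wx": 0, "wy": 0, "wz": 0, "hand": 40}
    - {"dx": 0, "dy": 0.025, "dz": 0, "wx": 0, "wy": 0, "wz": 0, "hand": 40}

```text
clock: 22.55
eef_pos: [0.6388, -0.1364, 0.1918]
tool_rot: [0.654, 0.756, 0.0, 0.0]
ft_force: [0.2, 0.4, -0.6]
grip_width: 0.04
grasp_force: 0.0
```

Request:
drive_tool:
  rows:
    - {"dx": 0, "dy": 0, "dz": -0.1, "wx": 0, "wy": 0, "wz": 0, "hand": 40}
    - {"dx": 0, "dy": 0, "dz": -0.3, "wx": 0, "wy": 0, "wz": 0, "hand": 40}
    - {"dx": 0, "dy": 0, "dz": -0.6, "wx": 0, "wy": 0, "wz": 0, "hand": 40}
    - {"dx": 0, "dy": 0, "dz": -1, "wx": 0, "wy": 0, "wz": 0, "hand": 40}
    - {"dx": 0, "dy": 0, "dz": -1.5, "wx": 0, "wy": 0, "wz": 0, "hand": 40}
    - {"dx": 0, "dy": 0, "dz": -2, "wx": 0, "wy": 0, "wz": 0, "hand": 40}
    - {"dx": -0.3, "dy": 0, "dz": -2.4, "wx": 0, "wy": 0, "wz": 0, "hand": 40}
    - {"dx": -0.8, "dy": 0, "dz": -2.4, "wx": 0, "wy": 0, "wz": 0, "hand": 40}
    - {"dx": -1.2, "dy": 0, "dz": -2.4, "wx": 0, "wy": 0, "wz": 0, "hand": 40}
    - {"dx": -1.2, "dy": 0, "dz": -2.4, "wx": 0, "wy": 0, "wz": 0, "hand": 40}
    - {"dx": -1.2, "dy": 0, "dz": -2.4, "wx": 0, "wy": 0, "wz": 0, "hand": 40}

```text
clock: 23.65
eef_pos: [0.6473, -0.196, 0.3122]
tool_rot: [0.655, 0.756, 0.0, 0.0]
ft_force: [0.7, 0.1, 0.3]
grip_width: 0.0398
grasp_force: 0.0
```

Run:
```python
from h import *
o=bot.get_obs();print(o['eef_pos'],o['ft_force'],o['clock'])
p=snap('wrist','w9'); s=bot.camera('side')
a=cv2.resize(p[60:300,280:560],(560,480)); b=cv2.resize(s[120:320,190:290],(240,480)); cv2.imwrite('pics/final.png',np.hstack([a,b])[:,:,::-1])
```

```text
[ 0.64730435 -0.19596913  0.31217425] [0.68300547 0.05984803 0.29622179] 23.65
```

View pics/final.png

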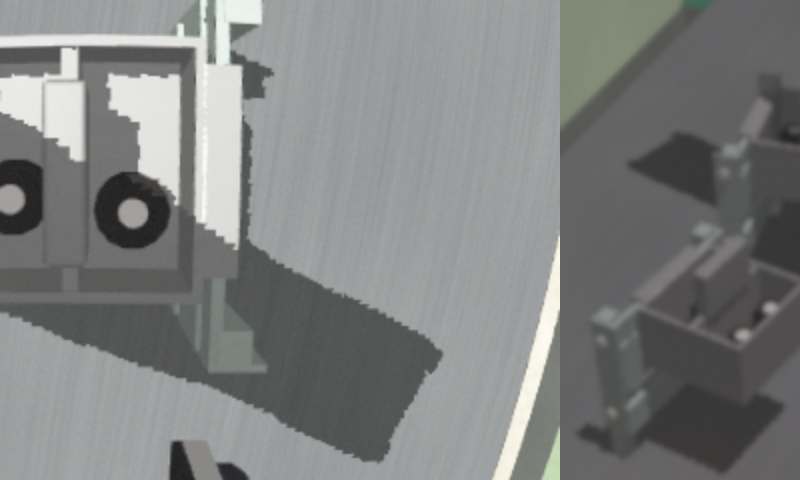

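The tote hangs with its flange over the rail, from (205,65) to (240,278) in the left half. Both bushings are inside, and the overhang below is about 34 mm, so it is near centre.

```bash
python3 -c "
from workcell import bot
print(bot.job_done())"
```

```text
the job is handed in; nothing more can be done
None
```

The tote hangs hooked on the empty panel's rail, near the middle, with both bushings in it. I pressed it home with about 9–10 N, pull-tested it at about 10–11 N, then let go and handed the job in; the verdict was not shown.

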